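# Hold the digital level flush on a tilted machine table

## Task

Pick up the blue digital level from the bench and hold it flush on the sloped steel face of the tilting table so that the angle can be read: whole underside flat on the steel, orange end pointing straight up the slope, pressed down gently (about 10 N). Finish while still gripping and pressing the level there; do not shift the tilt setting, and leave the other things on the bench alone.

Things in the scene. Friction and masses are not known exactly. Their poses are not given: they have to be found in the camera images.
- level: Digital level: blue bar with one orange and one black end cap, 160 x 30 x 50 mm (long, thick, tall), about 0.25 kg, standing on the bench on its 160 x 30 mm underside. Origin: centre of the underside; x along the bar to the orange end, y across the thickness, z to the top (small display, yellow vial). Grasp it from above across the 30 mm.
- level_orange_end (a point): Point on the level's underside, middle of its orange end edge, 80 mm along x from the level's origin.
- level_black_end (a point): Point on the level's underside, middle of its black end edge, 80 mm along -x from the level's origin.
- plate: Smooth steel plate of a tilting table, 220 mm along the slope x 180 mm wide x 12 mm thick. Origin: centre of its upper face, 135 mm above the bench; x in the face straight up the slope, y across it, z out of the face. It rises away from the robot by 11 to 29 degrees, different each time, on a stiff friction hinge (along y at the origin) that holds against a gentle push but slips at 6 N m.
- plate_top_edge (a point): Middle of the upper edge of the plate's face, 110 mm along the plate's x from its origin.
- stand: White pedestal with black foot under the plate, fixed to the bench; foot 170 x 150 mm, all below the plate. Origin at the centre of the foot's underside, below the plate's origin.
- sleeve: Bystander: brown sanding sleeve standing upright, 50 mm diameter, 90 mm tall; origin at the centre of its underside.
- offcut: Bystander: pale wood offcut lying flat, 90 x 60 x 20 mm; origin at the centre of its underside.
- brush: Bystander: bench brush lying flat at the far side of the work; origin on its underside, x along it.
There are look-alikes about, which are no part of the job. Leave any brown or green look-alike of the level alone.

How it is judged:
By the outcome, as a careful person would: the job done as asked, in the order asked, and still so for the second after the job is handed in, while the arm keeps its last pose, push and grip.
It also fails if it takes over 38 s, if anything falls off the work surface, if the arm or the gripper's body presses on something with over 40 N, if the wrist force passes 120 N, or if a joint passes its speed limit or range.

## Robot

A 7-joint arm with a two-finger parallel gripper is mounted at the origin on the work surface. World frame = base frame: x ahead of the robot, y to its left, z up, the work surface at z = 0. Lengths are in m, angles in rad, forces in N, time in s.
With the tool pointing down it reaches from about 0.4 to 0.875 m from the base axis. Payload 4.4 kg.
Tool frame: the origin (TCP) lies on the centre line of the jaws, within the pads' length; the fingertips stand 22 mm ahead of it and the grasp point (between the pads) lies 3 mm ahead of it; z points along the fingers, y is the line along which they close (so a half turn about z gives the same grasp; the last joint's range is limited). The gripper opens to 85 mm and grips with 20 to 120 N. Pads are 22 mm wide; open, the fingers measure 114 mm over their backs; the gripper's body (76 mm by 85 mm) begins 54 mm behind the grasp point. The pads swing forward as they close: fully open they stand 13 mm farther back than shut.
Start: joints at [1.203, 0.628, 0.038, 1.517, -0.027, 0.996, -0.02], TCP at [0.193, -0.621, 0.253] pointing down, gripper open.
Joint ranges: [-3.06, 3.06], [-0.37, 2.12], [-1.25, 1.32], [0.18, 2.47], [-1.1, 4.24], [0.23, 1.98], [-2.94, 2.94]. Speed limits (rad/s): [2.57, 2.57, 3.14, 3.14, 3.14, 3.14, 3.14].

## Interface

Orientations are given as a unit quaternion [w, x, y, z].
In Python, from cell import read_state, grab_frame, camera_model, sign_off, search_frame gives the robot as it stands.
- The arm moves only by the tool move_arm, never from a script. Its argument "increments" is a list of rows, each an object with "angular": the turn, a rotation vector about the tool's x, y, z in degrees, a list of three; "dp": the shift along the tool's x, y, z in units of 30 mm (1.0 is 30 mm), a list of three; "fingers": the finger opening in mm, from 0 to 85.4. In form: [{"angular": [rx, ry, rz], "dp": [x, y, z], "fingers": fingers}, ...]. A call has 1 to 12 rows; each row is the pose to reach, as a shift and turn from the pose commanded when the call began, along the tool's axes at that moment; what a row does not reach only later rows make up. A row lasts 1/12 s, in which the tool goes at most 41.7 mm and 7.16 degrees, less where a joint would pass 70% of its speed; a pose out of reach is approached as far as the arm can. A call with a gripper value outside its range is refused whole. The fingers move at their own pace and stop on an object; the grip force is fixed at half the most. Time passes only in rows, so rows that repeat a pose let the fingers close. It gives the time, the measured TCP pose, the force, the opening and the grip force at its end, in the units of the state.
- read_state(): the state, without advancing time (a new reading comes with each control period).
- grab_frame(name): name is "scene" or "top" or "wrist"; returns the picture (400x640x3 uint8, red, green, blue); there is no depth.
- camera_model(name): a dict with "fx", "fy", "cx", "cy" (pixels), "k1" (the pictures are not rectified: a ray, as slopes to the right and down, at radius r is drawn at 1 + k1 r^2 times it, then the intrinsics apply), "pose" (4x4, takes a point from camera to world coordinates); the wrist camera has in their place "hand_eye" (4x4, takes a point from camera to tool coordinates, whose origin is the TCP and whose axes are the flange's). Camera axes: x right, y down, z forward; pixel columns grow to the right and rows downward; lengths in m; the calibration is good to about 2 mm. A picture is of the moment at which its call begins: read the wrist's pose just before it. camera_model takes no time and is no camera call.
- sign_off(): hands the job in; it is judged then, once.
Trained networks look in the newest picture that a camera, given by its name, has taken for a name from the list of things; names that differ only in an ending like _2 or _b are one class to them, and where a whole thing is asked for, a point or a joint stands for the part that bears it (a point fixed in the world has none). Each returns a list of dicts, best first, with "conf" (0 to 1); they miss things now and then, are a little off and sometimes report something else, mostly with a low value. They report only what shows in the picture. A call takes as long as a camera call. They do not tell look-alikes from the thing itself.
- search_frame(camera, target): "extent" ([left, top, right, bottom] in pixels, round what is visible of it).
The state is a dict: "time": time; "joints": joint angles; "joint_vel": joint speeds; "effort": joint torques, N m; "eef_pos": TCP position; "tool_rot": TCP orientation; "contact_force": force on the tool from outside, world axes, zero at the start; "moment": the same for the moment, N m; "opening": finger opening in m; "gripper_force": force on a finger pad.
Only numpy, scipy, OpenCV 4.12 (cv2) and the standard library are available. Lean on these libraries where they do the work, as an engineer would, in place of code of your own. Each camera call takes 0.05 s, during which the arm holds its last target. There are 200 camera calls.

## Working session

There is one attempt and no reset: what is moved stays moved. The work goes in short steps, Python scripts to look and compute and a tool call to move; the robot and the scene stay as the last step left them, time stands still between calls to the robot, and variables do not carry over. Pictures are saved under pics/ and viewed, at most 10 in all, crops included, and the job is handed in when it is done.

Besides the shell and the picture viewer there is one more tool, called after "Emit:" as name(argument=value, ...) on one line, values as JSON. move_arm: Moves the arm, as the interface text tells. Its arguments: {"type":"object","properties":{"increments":{"type":"array","items":{"type":"object","properties":{"angular":{"type":"array","items":{"type":"number"}},"dp":{"type":"array","items":{"type":"number"}},"fingers":{"type":"number"}}}}},"required":["increments"]}

```bash
mkdir -p pics; python3 - <<'E'
from cell import *
import cv2,json,numpy as np
np.set_printoptions(precision=4,suppress=True)
s=read_state();print({k:np.round(v,4).tolist() for k,v in s.items()})
for c in("scene","top"):
    f=grab_frame(c);cv2.imwrite(f"pics/{c}0.png",f[:,:,::-1])
    m=camera_model(c);print(c,{k:(np.array(v)) for k,v in m.items()})
    for t in("level","plate","sleeve","offcut","brush","level_orange_end","plate_top_edge"):
        print(t,[(np.round(d["extent"]).tolist(),round(d["conf"],2)) for d in search_frame(c,t)][:4])
print(camera_model("wrist"))
E
```

```text
{'time': 0.0, 'joints': [1.2032, 0.6293, 0.0384, 1.5184, -0.027, 0.9963, -0.02], 'joint_vel': [0.0, 0.0, -0.0009, 0.0016, 0.0011, -0.0004, -0.0007], 'effort': [0.0007, -56.3388, 1.2265, -19.344, 0.011, 0.0105, 0.0], 'eef_pos': [0.1931, -0.6201, 0.2524], 'tool_rot': [-0.0009, 0.9886, 0.1503, -0.0001], 'contact_force': [0.172, -0.5806, 0.1421], 'moment': [0.0445, -0.002, -0.0212], 'gripper_force': 0.0, 'opening': 0.0856}
scene {'fx': array(517.0435), 'fy': array(517.0435), 'cx': array(313.5488), 'cy': array(199.0939), 'k1': array(0.0212), 'pose': array([[-0.7802,  0.4474, -0.4373,  1.0607],
       [ 0.6255,  0.5469, -0.5564,  0.6667],
       [-0.0098, -0.7076, -0.7065,  0.9149],
       [ 0.    ,  0.    ,  0.    ,  1.    ]])}
level [([395.0, 296.0, 458.0, 370.0], 0.93), ([286.0, 308.0, 367.0, 337.0], 0.91), ([362.0, 229.0, 416.0, 289.0], 0.72), ([198.0, 116.0, 309.0, 159.0], 0.54)]
plate [([199.0, 118.0, 316.0, 158.0], 0.96)]
sleeve [([269.0, 194.0, 294.0, 235.0], 0.59), ([186.0, 227.0, 264.0, 286.0], 0.19)]
offcut [([344.0, 180.0, 388.0, 206.0], 0.94)]
brush []
level_orange_end [([399.
[... 694 characters left out ...]
.0, 361.0, 194.0], 0.72)]
offcut [([307.0, 258.0, 347.0, 302.0], 0.66)]
brush [([338.0, 82.0, 364.0, 159.0], 0.98), ([232.0, 195.0, 258.0, 268.0], 0.59)]
level_orange_end [([160.0, 168.0, 188.0, 235.0], 0.81), ([210.0, 114.0, 258.0, 173.0], 0.79), ([233.0, 197.0, 254.0, 267.0], 0.64), ([391.0, 148.0, 475.0, 255.0], 0.32)]
plate_top_edge [([393.0, 146.0, 479.0, 254.0], 0.95)]
{'fx': 349.5677384999661, 'fy': 349.5677384999661, 'cx': 318.7266636915375, 'cy': 201.3701733634004, 'k1': -0.04307337701207169, 'hand_eye': array([[ 0.0004, -0.9608, -0.2772,  0.0705],
       [ 1.    ,  0.0005, -0.0004,  0.0001],
       [ 0.0005, -0.2772,  0.9608, -0.1211],
       [ 0.    ,  0.    ,  0.    ,  1.    ]])}
```

View both.

View pics/top0.png

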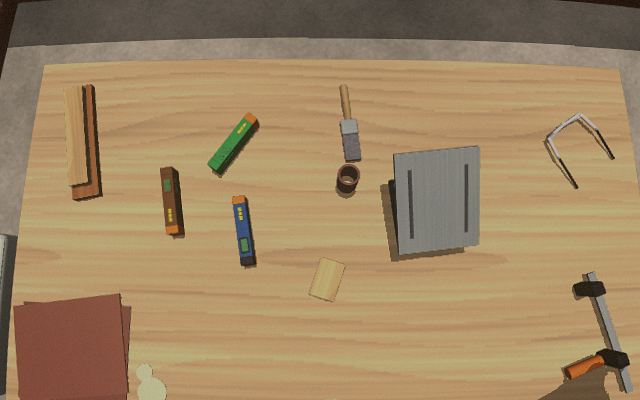

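View pics/scene0.png

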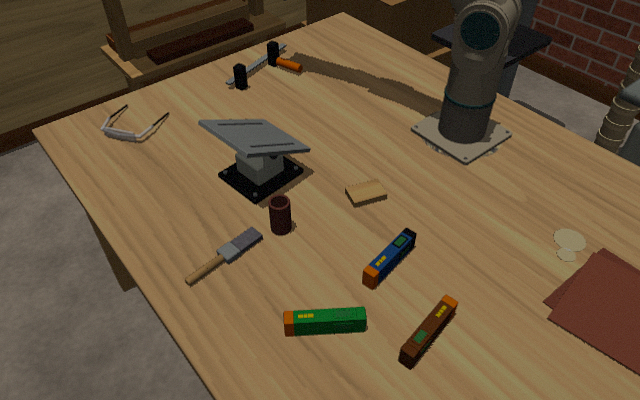

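The top view shows the blue level around (244,231), orange end up at (238,198) and black end at (250,264). The steel plate's corners lie near (394,154), (479,147), (479,244) and (399,254). The scene view agrees, with the level at (390,258) and the plate at (255,135). I'll zoom in to read the corners.

```bash
python3 - <<'E'
import cv2,numpy as np
t=cv2.imread("pics/top0.png");s=cv2.imread("pics/scene0.png")
def crop(im,x,y,w,h,k):
    c=cv2.resize(im[y:y+h,x:x+w],None,fx=k,fy=k,interpolation=cv2.INTER_CUBIC)
    c=cv2.convertScaleAbs(c,alpha=1.6,beta=15)
    for i in range(0,w,10):
        cv2.line(c,(int(i*k),0),(int(i*k),6),(255,255,255),1);cv2.putText(c,str(x+i),(int(i*k),16),0,.3,(255,255,255),1) if i%20==0 else 0
    for i in range(0,h,10):
        cv2.line(c,(0,int(i*k)),(6,int(i*k)),(255,255,255),1);cv2.putText(c,str(y+i),(8,int(i*k)+4),0,.3,(255,255,255),1)
    return c
o=np.zeros((600,800,3),np.uint8)
def put(c,x,y): c=c[:600-y,:800-x]; o[y:y+c.shape[0],x:x+c.shape[1]]=c
put(crop(t,220,190,50,85,4.5),0,0)
put(crop(t,380,138,110,125,3),230,0)
put(crop(s,355,222,70,70,3.2),570,0)
put(crop(s,190,110,130,50,4.3),0,385)
cv2.imwrite("pics/z1.png",o)
E
```

```text
(no output)
```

View pics/z1.png

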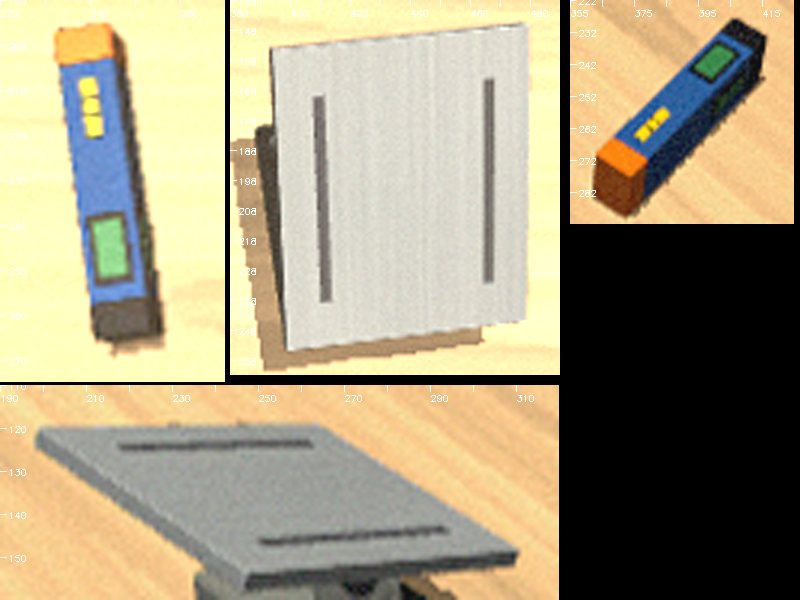

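The zoomed view gives these level and plate face corners, in full-picture pixels:
- **Plate, top view:** (393.7,153.7), (479,146), (479,244.7), (399.3,254.7).
- **Plate, scene view:** (247.4,153.7), (198.8,120.9), (265.6,120), (310.5,148.4).
- **Level, top view:** left edge from (232.2,196.2) to (240.7,265).

Next I'll fit both poses.

```bash
cat > h.py <<'E'
import numpy as np
from cell import *
from scipy.optimize import least_squares
from scipy.spatial.transform import Rotation as R
np.set_printoptions(precision=4,suppress=True)
def proj(m,P,T=None):
    T=m["pose"] if T is None else T
    c=(np.asarray(P)-T[:3,3])@T[:3,:3]; u=c[:,:2]/c[:,2:]
    u=u*(1+m["k1"]*(u**2).sum(1,keepdims=True))
    return u*[m["fx"],m["fy"]]+[m["cx"],m["cy"]]
def plateR(yaw,tilt): return R.from_euler("ZY",[yaw,-tilt])   # x axis rises by tilt
def tool_pose(s):
    w,x,y,z=s["tool_rot"]; T=np.eye(4);T[:3,:3]=R.from_quat([x,y,z,w]).as_matrix();T[:3,3]=s["eef_pos"];return T
E
python3 - <<'E'
from h import *
mt,ms=camera_model("top"),camera_model("scene")
c=np.array([[.11,.09,0],[.11,-.09,0],[-.11,-.09,0],[-.11,.09,0]])
pt=np.array([[393.7,153.7],[479,146],[479,244.7],[399.3,254.7]])
ps=np.array([[247.4,153.7],[198.8,120.9],[265.6,120],[310.5,148.4]])
def f(p,z=None):
    P=plateR(p[2],p[3]).apply(c)+[p[0],p[1],.135 if len(p)<5 else p[4]]
    return np.r_[(proj(mt,P)-pt).ravel(),(proj(ms,P)-ps).ravel()]
for p0 in([.5,-.2,0,.3],[.5,-.2,0,.3,.135]):
    r=least_squares(f,p0);print("plate",r.x,np.degrees(r.x[2:4]),r.fun.reshape(-1,2).round(1).tolist())
L=np.array([[.08,.015,.05],[-.08,.015,.05],[.08,-.015,.05],[.08,.015,.05],[-.08,.015,.05],[-.08,-.015,.05]])
q=np.array([[232.2,196.2],[240.7,265.1],[363.4,269.5],[378.4,275.8],[416.9,234.5],[405.9,227.6]])
def g(p):
    P=R.from_euler("z",p[2]).apply(L)+[p[0],p[1],0]
    return np.r_[(proj(mt,P[:2])-q[:2]).ravel(),(proj(ms,P[2:])-q[2:]).ravel()]
r=least_squares(g,[.35,.2,0]);print("level",r.x,np.degrees(r.x[2]),r.fun.reshape(-1,2).round(1).tolist())
T=tool_pose(read_state());print(T)
p=r.x;print("d to level grasp in tool", T[:3,:3].T@(np.array([p[0],p[1],0.03])-T[:3,3])/.03)
E
```

```text
plate [ 0.5442 -0.2126  0.1126  0.4648] [ 6.4522 26.6333] [[-0.7, 0.1], [0.2, -0.8], [-0.7, 0.0], [-1.5, -0.3], [0.0, -0.5], [-0.4, -1.8], [-1.5, -2.2], [0.8, -1.1]]
plate [ 0.544  -0.2148  0.1125  0.4661  0.1298] [ 6.4447 26.7038] [[-0.0, 1.0], [0.3, 0.1], [-0.6, 0.3], [-0.9, -0.1], [-0.2, 0.7], [-0.4, -0.5], [-1.8, -1.0], [0.3, 0.1]]
level [0.4935 0.2127 0.1855] 10.630118121593284 [[-2.6, 0.2], [-1.0, 0.5], [-0.1, -0.0], [-3.3, 1.2], [0.6, -2.3], [0.2, -1.8]]
[[ 0.9548  0.2972  0.      0.1932]
 [ 0.2972 -0.9548 -0.     -0.6206]
 [ 0.      0.     -1.      0.2533]
 [ 0.      0.      0.      1.    ]]
d to level grasp in tool [ 17.8103 -23.5473   7.4447]
```

Emit:
move_arm(increments=[{"angular": [0, 0, 6.7], "dp": [14.1, -15.5, -0.5], "fingers": 85}, {"angular": [0, 0, 6.7], "dp": [14.1, -15.5, -0.5], "fingers": 85}, {"angular": [0, 0, 6.7], "dp": [14.1, -15.5, -0.5], "fingers": 85}, {"angular": [0, 0, 6.7], "dp": [14.1, -15.5, -0.5], "fingers": 85}, {"angular": [0, 0, 6.7], "dp": [14.1, -15.5, -0.5], "fingers": 85}, {"angular": [0, 0, 6.7], "dp": [14.1, -15.5, -0.5], "fingers": 85}, {"angular": [0, 0, 6.7], "dp": [14.1, -15.5, -0.5], "fingers": 85}, {"angular": [0, 0, 6.7], "dp": [14.1, -15.5, -0.5], "fingers": 85}, {"angular": [0, 0, 6.7], "dp": [14.1, -15.5, -0.5], "fingers": 85}, {"angular": [0, 0, 6.7], "dp": [14.1, -15.5, -0.5], "fingers": 85}, {"angular": [0, 0, 6.7], "dp": [14.1, -15.5, -0.5], "fingers": 85}, {"angular": [0, 0, 6.7], "dp": [14.1, -15.5, -0.5], "fingers": 85}])

```text
time: 1.8
eef_pos: [0.4051, -0.1658, 0.2657]
tool_rot: [0.0, 0.996, 0.092, 0.0]
contact_force: [1.1, -0.6, 0.3]
opening: 0.0852
gripper_force: 0.0
```

Emit:
move_arm(increments=[{"angular": [0, 0, 0], "dp": [5.86, -11.74, 1.2], "fingers": 85}, {"angular": [0, 0, 0], "dp": [5.86, -11.74, 1.2], "fingers": 85}, {"angular": [0, 0, 0], "dp": [5.86, -11.74, 1.2], "fingers": 85}, {"angular": [0, 0, 0], "dp": [5.86, -11.74, 1.2], "fingers": 85}, {"angular": [0, 0, 0], "dp": [5.86, -11.74, 1.2], "fingers": 85}, {"angular": [0, 0, 0], "dp": [5.86, -11.74, 1.2], "fingers": 85}, {"angular": [0, 0, 0], "dp": [5.86, -11.74, 1.2], "fingers": 85}, {"angular": [0, 0, 0], "dp": [5.86, -11.74, 1.2], "fingers": 85}, {"angular": [0, 0, 0], "dp": [5.86, -11.74, 1.2], "fingers": 85}, {"angular": [0, 0, 0], "dp": [5.86, -11.74, 1.2], "fingers": 85}, {"angular": [0, 0, 0], "dp": [5.86, -11.74, 1.2], "fingers": 85}, {"angular": [0, 0, 0], "dp": [5.86, -11.74, 1.2], "fingers": 85}])

```text
time: 2.8
eef_pos: [0.5123, 0.2122, 0.2289]
tool_rot: [0.0, 0.996, 0.094, -0.0]
contact_force: [-0.4, -0.6, -0.7]
opening: 0.0846
gripper_force: 0.0
```

```bash
python3 - <<'E'
from h import *
import cv2
s=read_state();T=tool_pose(s);f=grab_frame("wrist");np.save("T1.npy",T)
print(s["time"],T,search_frame("wrist","level"))
cv2.imwrite("pics/w1.png",cv2.convertScaleAbs(f[:,:,::-1],alpha=1.4,beta=10))
E
```

```text
2.8 [[ 0.9824  0.1865 -0.0005  0.5123]
 [ 0.1865 -0.9824 -0.0001  0.2122]
 [-0.0005  0.     -1.      0.2289]
 [ 0.      0.      0.      1.    ]] [{'extent': [242.5, 0.5, 305.3, 34.5], 'conf': 0.97}, {'extent': [99.0, 2.2, 173.1, 181.8], 'conf': 0.93}, {'extent': [298.6, 110.3, 334.7, 284.4], 'conf': 0.83}, {'extent': [427.3, 271.3, 516.2, 347.1], 'conf': 0.25}]
```

View pics/w1.png

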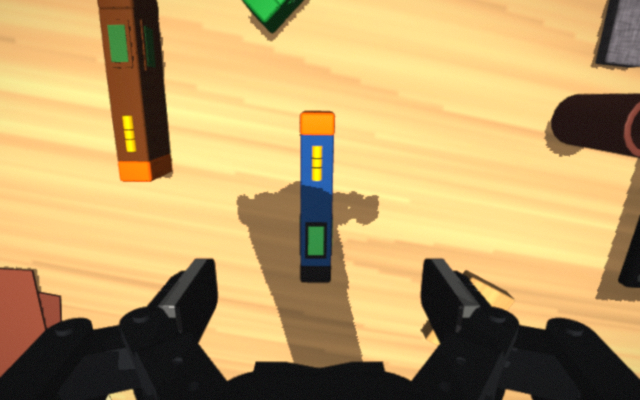

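The wrist view shows the blue level with its top face corners at about (300,112), (334,112), (330,281) and (301,281). The orange end is up and the bar is centred between the jaws.

```bash
python3 - <<'E'
from h import *
m=camera_model("wrist");T=np.load("T1.npy");C=T@m["hand_eye"]
L=np.array([[.08,.015,.05],[.08,-.015,.05],[-.08,-.015,.05],[-.08,.015,.05]])
q=np.array([[300,111.5],[334.5,111.5],[330.5,281.5],[300.5,281.5]])
for z in(0,.004):
  r=least_squares(lambda p:(proj(m,R.from_euler("z",p[2]).apply(L)+[p[0],p[1],z],C)-q).ravel(),[.5,.2,.18])
  p=r.x;print(p,np.degrees(p[2]),r.fun.reshape(-1,2).round(1).tolist())
g=np.array([p[0],p[1],.035])
print(T[:3,:3].T@(g-T[:3,3])/.03, "turn",np.degrees(np.arctan2(T[1,0],T[0,0])-p[2]))
E
```

```text
[0.4948 0.2111 0.1766] 10.117141290470801 [[-0.8, -1.1], [0.7, -0.7], [0.6, 1.4], [-0.6, 1.0]]
[0.4956 0.2112 0.1766] 10.116348342817316 [[-1.0, -2.0], [1.0, -1.6], [0.8, 2.6], [-0.8, 2.3]]
[-0.5483 -0.0722  6.4632] turn 0.6339687869665058
```

Emit:
move_arm(increments=[{"angular": [0, 0, 0.6], "dp": [-0.55, -0.07, 1.2], "fingers": 85}, {"angular": [0, 0, 0.6], "dp": [-0.55, -0.07, 2.4], "fingers": 85}, {"angular": [0, 0, 0.6], "dp": [-0.55, -0.07, 3.6], "fingers": 85}, {"angular": [0, 0, 0.6], "dp": [-0.55, -0.07, 4.6], "fingers": 85}, {"angular": [0, 0, 0.6], "dp": [-0.55, -0.07, 5.4], "fingers": 85}, {"angular": [0, 0, 0.6], "dp": [-0.55, -0.07, 6.0], "fingers": 85}, {"angular": [0, 0, 0.6], "dp": [-0.55, -0.07, 6.4], "fingers": 85}, {"angular": [0, 0, 0.6], "dp": [-0.55, -0.07, 6.4], "fingers": 85}, {"angular": [0, 0, 0.6], "dp": [-0.55, -0.07, 6.4], "fingers": 50}, {"angular": [0, 0, 0.6], "dp": [-0.55, -0.07, 6.4], "fingers": 40}, {"angular": [0, 0, 0.6], "dp": [-0.55, -0.07, 6.4], "fingers": 20}, {"angular": [0, 0, 0.6], "dp": [-0.55, -0.07, 6.4], "fingers": 15}])

```text
time: 3.9
eef_pos: [0.4968, 0.2102, 0.0385]
tool_rot: [-0.0, 0.996, 0.087, 0.001]
contact_force: [-0.3, 0.2, 0.1]
opening: 0.0382
gripper_force: 0.0
```

Emit:
move_arm(increments=[{"angular": [0, 0, 0], "dp": [0, 0, 0], "fingers": 10}, {"angular": [0, 0, 0], "dp": [0, 0, 0], "fingers": 10}, {"angular": [0, 0, 0], "dp": [0, 0, 0], "fingers": 10}, {"angular": [0, 0, 0], "dp": [0, 0, 0], "fingers": 10}])

```text
time: 4.23
eef_pos: [0.4967, 0.2105, 0.0385]
tool_rot: [-0.0, 0.996, 0.087, 0.001]
contact_force: [-0.8, 0.3, 5.8]
opening: 0.0292
gripper_force: 60.4
```

```bash
cat >> h.py <<'E'
FL=np.diag([1.,-1,-1])  # tool axes in level axes
def goal(p,h,dx=0.0,up=.0385):
    "tool pose for level lying h above plate (p: x y yaw tilt z), level origin dx up slope"
    Rp=plateR(p[2],p[3]).as_matrix(); T=np.eye(4);T[:3,:3]=Rp@FL
    T[:3,3]=np.array([p[0],p[1],p[4]])+Rp@[dx,0,h+up]; return T
def delta(T0,T1):
    return T0[:3,:3].T@(T1[:3,3]-T0[:3,3])/.03, R.from_matrix(T0[:3,:3].T@T1[:3,:3]).as_rotvec(degrees=True)
E
python3 - <<'E'
from h import *
s=read_state();T=tool_pose(s);print(T[:3,3],s["contact_force"])
p=[.5442,-.2126,.1126,.4648,.135]
print(delta(T,goal(p,.10,.002)),goal(p,.10)[:3,3])
E
```

```text
[0.4967 0.2105 0.0385] [-0.82    0.289   5.7789]
(array([-2.8791, 14.0337, -7.389 ]), array([-0.8667, 26.4993,  3.4725])) [ 0.4825 -0.2196  0.2588]
```

Emit:
move_arm(increments=[{"angular": [0, 0, 0], "dp": [0, 0, -0.5], "fingers": 10}, {"angular": [0, 0, 0], "dp": [0, 0, -1.5], "fingers": 10}, {"angular": [0, 0, 0], "dp": [0, 0, -2.7], "fingers": 10}, {"angular": [0, 0, 0], "dp": [0, 0, -3.9], "fingers": 10}, {"angular": [0, 0, 0], "dp": [0, 0, -5.1], "fingers": 10}, {"angular": [0, 0, 0], "dp": [-0.2, 0.5, -6.3], "fingers": 10}, {"angular": [0, 4, 0.5], "dp": [-0.5, 1.3, -7.2], "fingers": 10}, {"angular": [-0.2, 8, 1], "dp": [-0.8, 2.4, -7.4], "fingers": 10}, {"angular": [-0.4, 12, 1.5], "dp": [-1.1, 3.6, -7.4], "fingers": 10}, {"angular": [-0.5, 16, 2], "dp": [-1.4, 4.8, -7.4], "fingers": 10}, {"angular": [-0.6, 20, 2.5], "dp": [-1.7, 6.0, -7.4], "fingers": 10}, {"angular": [-0.8, 24, 3], "dp": [-2.0, 7.2, -7.4], "fingers": 10}])

```text
time: 5.23
eef_pos: [0.4689, 0.0044, 0.254]
tool_rot: [-0.003, 0.983, 0.06, 0.173]
contact_force: [-1.9, -0.2, -4.7]
opening: 0.0294
gripper_force: 60.0
```

```bash
python3 - <<'E'
from h import *
s=read_state();T=tool_pose(s);print(s["time"],T,s["opening"],s["contact_force"])
p=[.5442,-.2126,.1126,.4648,.135]
print(delta(T,goal(p,.10,.002)))
E
```

```text
5.2333 [[ 0.933   0.1196  0.3395  0.4689]
 [ 0.1175 -0.9927  0.027   0.0044]
 [ 0.3402  0.0147 -0.9402  0.254 ]
 [ 0.      0.      0.      1.    ]] 0.029447388838311033 [-1.9427 -0.2329 -4.7416]
(array([-0.3322,  7.4702, -0.2066]), array([0.6078, 6.7355, 0.7189]))
```

Emit:
move_arm(increments=[{"angular": [0, 1.5, 0.2], "dp": [-0.1, 1.3, 0], "fingers": 10}, {"angular": [0, 3, 0.5], "dp": [-0.1, 2.5, 0], "fingers": 10}, {"angular": [0, 3, 0.5], "dp": [-0.2, 3.7, 0], "fingers": 10}, {"angular": [0, 3, 0.5], "dp": [-0.2, 4.9, 0], "fingers": 10}, {"angular": [0, 3, 0.5], "dp": [-0.3, 5.9, 0], "fingers": 10}, {"angular": [0, 3, 0.5], "dp": [-0.3, 6.6, 0], "fingers": 10}, {"angular": [0, 3, 0.5], "dp": [-0.3, 6.9, 0], "fingers": 10}, {"angular": [0, 3, 0.5], "dp": [-0.3, 6.9, 0], "fingers": 10}, {"angular": [0, 3, 0.5], "dp": [-0.3, 6.9, 0], "fingers": 10}, {"angular": [0, 3, 0.5], "dp": [-0.3, 6.9, 0], "fingers": 10}])

```text
time: 6.07
eef_pos: [0.49, -0.1949, 0.2532]
tool_rot: [-0.008, 0.978, 0.058, 0.199]
contact_force: [0.3, -0.0, -2.5]
opening: 0.0294
gripper_force: 60.1
```

```bash
python3 - <<'E'
from h import *
import cv2
s=read_state();T=tool_pose(s);np.save("T2.npy",T);f=grab_frame("wrist")
print(s["time"],T[:3,3],s["opening"],s["contact_force"],s["moment"])
p=[.5442,-.2126,.1126,.4648,.135]
print(delta(T,goal(p,.10,.002)))
cv2.imwrite("pics/w2.png",cv2.convertScaleAbs(f[:,:,::-1],alpha=1.3,beta=10))
E
```

```text
6.0667 [ 0.49   -0.1949  0.2532] 0.029368044447160086 [ 0.3247 -0.0123 -2.4838] [-0.0271  0.5989  0.0826]
(array([-0.1792,  0.7899, -0.3041]), array([0.2358, 3.6709, 0.3846]))
```

View pics/w2.png

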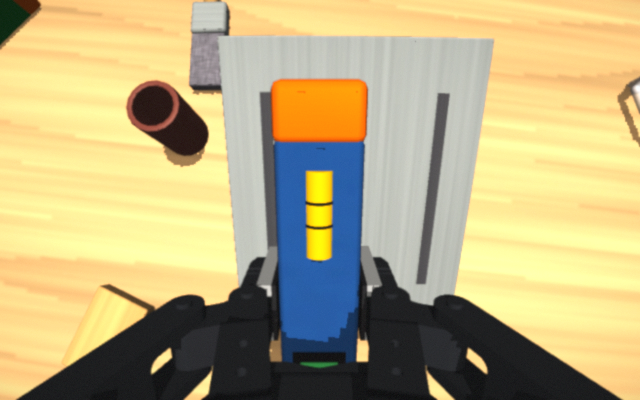

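The wrist view shows the level gripped straight, with its orange end at columns 272–367 and row about 80. The plate's upper corners are at (219,37) and (493,39), and its side edges pass (239,265) and (455,300).

```bash
python3 - <<'E'
from h import *
m=camera_model("wrist");T=np.load("T2.npy");C=T@m["hand_eye"]
mt,ms=camera_model("top"),camera_model("scene")
o=proj(m,[[.078,.015,-.0115],[.078,-.015,-.0115]],m["hand_eye"]);print("orange top edge predicted",o)
c=np.array([[.11,.09,0],[.11,-.09,0],[-.11,-.09,0],[-.11,.09,0]])
pt=np.array([[393.7,153.7],[479,146],[479,244.7],[399.3,254.7]])
ps=np.array([[247.4,153.7],[198.8,120.9],[265.6,120],[310.5,148.4]])
pw=np.array([[219,37],[493,39.]])
def f(p,ww,wf):
    M=plateR(p[2],p[3]); z=.135 if len(p)<5 else p[4];W=lambda a:M.apply(a)+[p[0],p[1],z]
    l=proj(m,W([[.11,.09,0],[-.02,.09,0],[.11,-.09,0],[-.05,-.09,0]]),C)
    def dist(a,b,q): d=(b-a)/np.linalg.norm(b-a);return d[0]*(q[1]-a[1])-d[1]*(q[0]-a[0])
    w=np.r_[(l[[0,2]]-pw).ravel(),dist(l[0],l[1],np.array([239,265.])),dist(l[2],l[3],np.array([455,300.]))]
    P=W(c);return np.r_[w*ww,(proj(mt,P)-pt).ravel()*wf,(proj(ms,P)-ps).ravel()*wf]
for p0 in([.54,-.21,.11,.46],[.54,-.21,.11,.46,.135]):
  for ww,wf in((1,0),(1,.5),(1,1)):
    if len(p0)==5 and wf==0: continue
    r=least_squares(f,p0,args=(ww,wf));print(ww,wf,r.x,np.degrees(r.x[2:4]),r.fun[:6].round(1))
E
```

```text
orange top edge predicted [[368.9591  75.781 ]
 [268.1368  75.7828]]
1 0 [ 0.5442 -0.2144  0.12    0.451 ] [ 6.8758 25.8432] [-0.6 -0.1  1.1 -0.5 -2.1  1.7]
1 0.5 [ 0.5442 -0.2143  0.1193  0.4534] [ 6.8372 25.9808] [-0.7 -0.2  1.2 -0.5 -2.3  1.4]
1 1 [ 0.5441 -0.2141  0.1178  0.4572] [ 6.7483 26.1974] [-1.  -0.4  1.4 -0.3 -2.6  0.9]
1 0.5 [ 0.5455 -0.2145  0.1208  0.4658  0.1322] [ 6.9223 26.6908] [ 0.3  0.5  0.2 -0.2 -0.5 -0.3]
1 1 [ 0.5452 -0.2144  0.1192  0.4667  0.1321] [ 6.8295 26.7379] [ 0.3  0.7  0.3  0.4 -0.8 -0.7]
```

```bash
cat >> h.py <<'E'
PL=[.5446,-.2144,.1194,.462,.1345]
E
python3 - <<'E'
from h import *
T=tool_pose(read_state())
print(delta(T,goal(PL,.02,.002)))
E
```

```text
(array([-0.0201,  0.8723,  2.3754]), array([0.3752, 3.4955, 0.1276]))
```

Emit:
move_arm(increments=[{"angular": [0.4, 3.5, 0.1], "dp": [0, 0.5, 0], "fingers": 10}, {"angular": [0.4, 3.5, 0.1], "dp": [0, 0.87, 0.3], "fingers": 10}, {"angular": [0.4, 3.5, 0.1], "dp": [0, 0.87, 0.8], "fingers": 10}, {"angular": [0.4, 3.5, 0.1], "dp": [0, 0.87, 1.4], "fingers": 10}, {"angular": [0.4, 3.5, 0.1], "dp": [-0.02, 0.87, 1.9], "fingers": 10}, {"angular": [0.4, 3.5, 0.1], "dp": [-0.02, 0.87, 2.2], "fingers": 10}, {"angular": [0.4, 3.5, 0.1], "dp": [-0.02, 0.87, 2.38], "fingers": 10}, {"angular": [0.4, 3.5, 0.1], "dp": [-0.02, 0.87, 2.38], "fingers": 10}, {"angular": [0.4, 3.5, 0.1], "dp": [-0.02, 0.87, 2.38], "fingers": 10}, {"angular": [0.4, 3.5, 0.1], "dp": [-0.02, 0.87, 2.38], "fingers": 10}])

```text
time: 6.95
eef_pos: [0.5213, -0.2177, 0.1884]
tool_rot: [-0.013, 0.972, 0.058, 0.229]
contact_force: [0.6, 0.1, -2.5]
opening: 0.0293
gripper_force: 60.0
```

```bash
python3 - <<'E'
from h import *
import cv2
s=read_state();T=tool_pose(s);np.save("T3.npy",T)
print(s["time"],T[:3,3],s["contact_force"],s["moment"],"tool force",T[:3,:3].T@s["contact_force"])
print("to h=0",delta(T,goal(PL,0,.002)))
o=[]
for c,(x,y,w,h) in (("scene",(190,80,130,85)),("top",(370,130,130,130))):
    f=grab_frame(c)[:,:,::-1];cv2.imwrite(f"pics/{c}3.png",f)
    k=4 if c=="scene" else 2
    o.append(cv2.convertScaleAbs(cv2.resize(f[y:y+h,x:x+w],None,fx=k,fy=k,interpolation=cv2.INTER_CUBIC),alpha=1.5,beta=10))
im=np.zeros((340,790,3),np.uint8);im[:,:520]=o[0];im[:260,525:785]=o[1]
cv2.imwrite("pics/z3.png",im)
E
```

```text
6.95 [ 0.5213 -0.2177  0.1884] [ 0.6001  0.0701 -2.4901] [-0.1416  0.7159  0.0066] tool force [-0.5724  0.0006  2.4976]
to h=0 (array([-0.0344, -0.0187,  0.6741]), array([ 0.0225, -0.0753,  0.0296]))
```

View pics/z3.png

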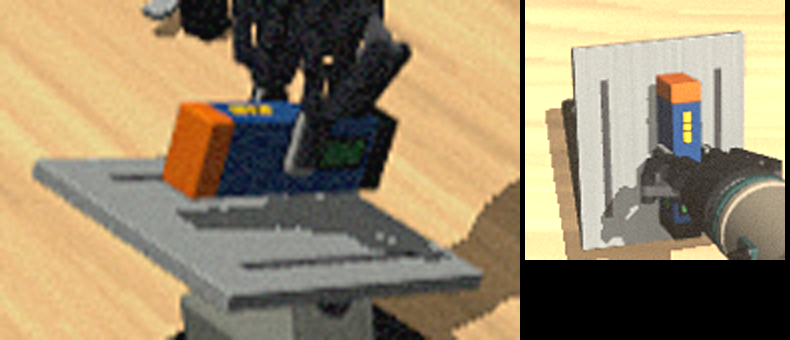

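The level sits just above the plate, orange end uphill. In the scene crop its underside edge runs (205,197)–(380,187), parallel to the slope edges. Next I lower it to contact.

Emit:
move_arm(increments=[{"angular": [0, 0, 0], "dp": [-0.03, -0.02, 0.2], "fingers": 10}, {"angular": [0, 0, 0], "dp": [-0.03, -0.02, 0.4], "fingers": 10}, {"angular": [0, 0, 0], "dp": [-0.03, -0.02, 0.5], "fingers": 10}, {"angular": [0, 0, 0], "dp": [-0.03, -0.02, 0.54], "fingers": 10}, {"angular": [0, 0, 0], "dp": [-0.03, -0.02, 0.54], "fingers": 10}, {"angular": [0, 0, 0], "dp": [-0.03, -0.02, 0.54], "fingers": 10}])

```text
time: 7.55
eef_pos: [0.5275, -0.2176, 0.1733]
tool_rot: [-0.013, 0.972, 0.057, 0.229]
contact_force: [-0.0, -0.6, -2.0]
opening: 0.0294
gripper_force: 60.0
```

```bash
cat > st.py <<'E'
from h import *
s=read_state();T=tool_pose(s);M=T[:3,:3].T
print(s["time"],T[:3,3],"F",M@s["contact_force"],"M",M@s["moment"],"to0",*delta(T,goal(PL,0,.002)),"tilt",np.degrees(np.arcsin(T[2,0])))
E
python3 st.py
```

```text
7.55 [ 0.5275 -0.2176  0.1733] F [-0.9679  0.5558  1.7048] M [ 0.0359 -0.6952  0.0043] to0 [ 0.0072 -0.0369  0.1328] [ 0.0643 -0.0901 -0.0748] tilt 26.56078205651655
```

Emit:
move_arm(increments=[{"angular": [0, 0, 0], "dp": [0, -0.03, 0.04], "fingers": 10}, {"angular": [0, 0, 0], "dp": [0, -0.03, 0.08], "fingers": 10}, {"angular": [0, 0, 0], "dp": [0, -0.03, 0.08], "fingers": 10}, {"angular": [0, 0, 0], "dp": [0, -0.03, 0.08], "fingers": 10}])

```text
time: 7.88
eef_pos: [0.5285, -0.2164, 0.1709]
tool_rot: [-0.014, 0.972, 0.057, 0.229]
contact_force: [-0.4, 0.1, -2.1]
opening: 0.0289
gripper_force: 60.0
```

```bash
python3 st.py
```

```text
7.8833 [ 0.5285 -0.2164  0.1709] F [-1.2762 -0.1716  1.728 ] M [ 0.0226 -0.6139 -0.0218] to0 [ 0.0096 -0.0021  0.0424] [ 0.0343 -0.0846 -0.0734] tilt 26.555246978177873
```

Emit:
move_arm(increments=[{"angular": [0, 0, 0], "dp": [0, 0, 0.03], "fingers": 10}, {"angular": [0, 0, 0], "dp": [0, 0, 0.05], "fingers": 10}, {"angular": [0, 0, 0], "dp": [0, 0, 0.05], "fingers": 10}, {"angular": [0, 0, 0], "dp": [0, 0, 0.05], "fingers": 10}])

```text
time: 8.22
eef_pos: [0.5286, -0.2164, 0.1701]
tool_rot: [-0.013, 0.972, 0.057, 0.229]
contact_force: [-10.1, 0.1, 10.3]
opening: 0.0293
gripper_force: 62.2
```

```bash
python3 st.py
```

```text
8.2167 [ 0.5286 -0.2164  0.1701] F [ -4.3408  -1.2376 -13.6911] M [ 0.1263 -0.5402 -0.0142] to0 [ 0.0198 -0.0012  0.0183] [ 0.085  -0.0811 -0.0556] tilt 26.55176386669823
```

Emit:
move_arm(increments=[{"angular": [0, 0, 0], "dp": [0, 0, -0.008], "fingers": 10}, {"angular": [0, 0, 0], "dp": [0, 0, -0.008], "fingers": 10}, {"angular": [0, 0, 0], "dp": [0, 0, -0.008], "fingers": 10}, {"angular": [0, 0, 0], "dp": [0, 0, -0.008], "fingers": 10}, {"angular": [0, 0, 0], "dp": [0, 0, -0.008], "fingers": 10}, {"angular": [0, 0, 0], "dp": [0, 0, -0.008], "fingers": 10}])

```text
time: 8.72
eef_pos: [0.5286, -0.2164, 0.1702]
tool_rot: [-0.013, 0.972, 0.057, 0.229]
contact_force: [-8.2, 0.2, 7.6]
opening: 0.0296
gripper_force: 61.5
```

```bash
python3 st.py; python3 - <<'E'
from h import *
import cv2
o=[]
for c,(x,y,w,h) in (("scene",(190,85,130,85)),("top",(370,130,130,130))):
    f=grab_frame(c)[:,:,::-1];cv2.imwrite(f"pics/{c}4.png",f)
    k=4 if c=="scene" else 2
    o.append(cv2.convertScaleAbs(cv2.resize(f[y:y+h,x:x+w],None,fx=k,fy=k,interpolation=cv2.INTER_CUBIC),alpha=1.5,beta=10))
f=grab_frame("wrist")[:,:,::-1]
im=np.zeros((550,790,3),np.uint8);im[:340,:520]=o[0];im[:260,525:785]=o[1];im[350:550,:320]=cv2.resize(f,(320,200))
cv2.imwrite("pics/z4.png",im)
E
python3 st.py
```

```text
8.7167 [ 0.5286 -0.2164  0.1702] F [ -3.8537  -1.1636 -10.3802] M [ 0.1214 -0.4658 -0.0426] to0 [ 0.0181 -0.0027  0.0201] [ 0.0737 -0.0832 -0.0643] tilt 26.553826370173105
8.8667 [ 0.5286 -0.2164  0.1701] F [-4.0249 -0.5386 -9.9321] M [ 0.1233 -0.4804 -0.0269] to0 [ 0.019  -0.0013  0.0199] [ 0.0704 -0.0809 -0.0597] tilt 26.55161754425467
```

View pics/z4.png

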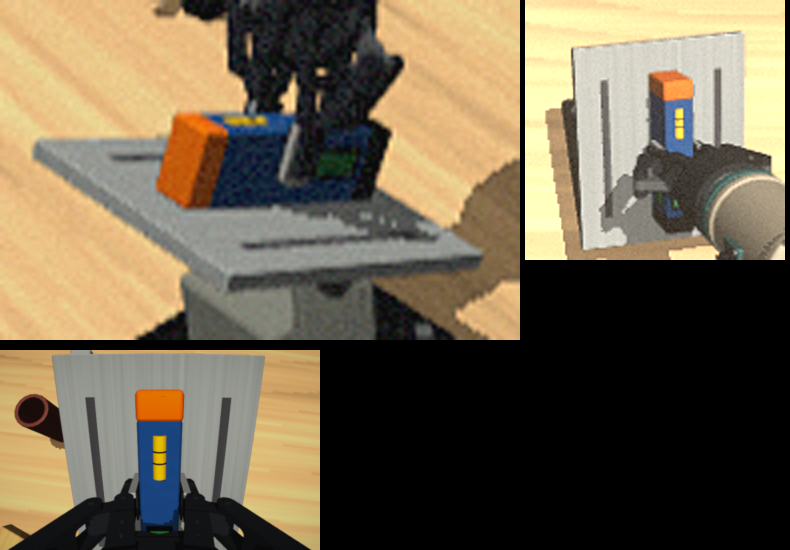

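The pictures show the level resting on the plate. In the wrist inset the plate's upper edge runs level from (53,356) to (264,356), with equal gaps of about 83 and 81 px either side. I'll check flushness with a small pitch change.

Emit:
move_arm(increments=[{"angular": [0, 0.4, 0], "dp": [0, 0, 0], "fingers": 10}, {"angular": [0, 0.4, 0], "dp": [0, 0, 0], "fingers": 10}, {"angular": [0, 0.4, 0], "dp": [0, 0, 0], "fingers": 10}, {"angular": [0, 0.4, 0], "dp": [0, 0, 0], "fingers": 10}, {"angular": [0, 0.4, 0], "dp": [0, 0, 0], "fingers": 10}])

```text
time: 9.28
eef_pos: [0.5286, -0.2163, 0.1701]
tool_rot: [-0.013, 0.971, 0.057, 0.233]
contact_force: [-6.8, -0.2, 7.4]
opening: 0.0289
gripper_force: 61.6
```

```bash
python3 st.py
```

```text
9.2833 [ 0.5286 -0.2163  0.1701] F [-2.7113 -0.6026 -9.6332] M [ 0.0873 -0.7651 -0.0205] to0 [ 0.0204 -0.0008  0.0179] [ 0.0714 -0.468  -0.0634] tilt 26.9386223141273
```

```bash
python3 -c "
from h import *
for i in range(4): grab_frame('top')
s=read_state();print(s['time'],s['contact_force'],s['gripper_force'],s['eef_pos']);print(sign_off())"
```

```text
9.4833 [-6.9195 -0.1149  6.8814] 61.62221074104309 [ 0.5285 -0.2164  0.1701]
the job is handed in; nothing more can be done
None
```

The level is flush on the sloped plate, orange end straight up the slope, still gripped and pressed at about 10–11 N. I handed the job in at 9.5 s; the sign-off returned no verdict.

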